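# Close the sample tub

### The arm

A 6-joint arm with a two-finger parallel gripper is mounted at the origin on a cart in front of the work surface, level with it; the furniture and walls round the work are solid. World frame = base frame: x ahead of the robot, y to its left, z up, the work surface at z = 0. Lengths are in m, angles in rad, forces in N, time in s.
With the tool pointing down it reaches from about 0.225 to 0.875 m from the base axis. Payload 3.4 kg.
Tool frame: the origin (TCP) lies at the very end of the fingers, on their centre line; the grasp point (between the pads) lies 19 mm behind it (manip.hold_point_z is the distance from the TCP to the grasp point, in m); z points along the fingers, y is the line along which they close (so a half turn about z gives the same grasp; the last joint's range is limited). The gripper opens to 85 mm and grips with 20 to 120 N. Pads are 22 mm wide; open, the fingers measure 114 mm over their backs; the gripper's body (76 mm by 85 mm) begins 54 mm behind the grasp point. The pads swing forward as they close: fully open they stand 13 mm farther back than shut.
Start: joints at [-0.121, 0.276, 1.505, -0, 1.361, -0.121], TCP at [0.575, -0, 0.231] pointing down, gripper open.
Joint ranges: [-2.89, 2.89], [-0.75, 2.08], [0.22, 2.7], [-1.18, 4.32], [0.11, 2.71], [-2.7, 2.7]. Speed limits (rad/s): [2.57, 2.57, 3.14, 3.14, 3.14, 3.14].

### API

Orientations are given as a unit quaternion [w, x, y, z].
In Python, from rig import readout, viewer, order, manip gives the robot as it stands. The module is installed in compiled form; this text tells all that it offers.
- The arm moves only by the tool send_rows, never from a script. Its arguments are lists of equal length, an entry for each row: "xyz": the shift along the world's x, y, z in m, a list of three; "delta_rot": the turn, a rotation vector about the world's x, y, z in degrees, a list of three. In form: {"xyz": [[tx, ty, tz], ...], "delta_rot": [[wx, wy, wz], ...]}. A call has 1 to 12 rows; each row shifts and turns the commanded pose from where the row before left it; what a row does not reach is not made up. A row lasts 1/10 s, in which the tool goes at most 50 mm and 8.59 degrees, less where a joint would pass 70% of its speed; a pose out of reach is approached as far as the arm can. A call with a gripper value outside its range is refused whole. "gripper" is the finger opening in m, from 0 to 0.0854, set as the call begins (left out, the last holds). The fingers move at their own pace and stop on an object; "force" is the grip in N (left out, the last holds). Time passes only in rows, so rows that do not move let the fingers close. It gives the time, the measured TCP pose, the force, the opening and the grip force at its end, in the units of the state.
- readout.get_state(): the state, without advancing time (a new reading comes with each control period).
- viewer.get_image(name): name is "scene" or "side" or "wrist"; returns a dict with "color" (384x512x3 uint8, red, green, blue), "depth" (384x512 float32, m along the optical axis (not along the pixel's ray), 0 where there is no reading), "K" (3x3 intrinsics, pixels), "dist" ([k1, k2, p1, p2, k3] as OpenCV has them; the pictures are not rectified), "camera_from_world" (4x4, takes a point from world to camera coordinates). Camera axes: x right, y up, looking along -z (the intrinsics and any distortion apply to the point x, -y, -z); pixel columns grow to the right and rows downward; lengths in m; the calibration is good to about 2 mm. A picture is of the moment at which its call begins.
- order.sign_off(): hands the job in; it is judged then, once.
The state is a dict: "clock": time; "qpos": joint angles; "qd": joint speeds; "effort": joint torques, N m; "position": TCP position; "ee_rot": TCP orientation; "contact_force": force on the tool from outside, world axes, zero at the start; "moment": the same for the moment, N m; "width": finger opening in m; "gripper_force": force on a finger pad.
Only numpy, scipy, OpenCV 4.12 (cv2) and the standard library are available. Lean on these libraries where they do the work, as an engineer would, in place of code of your own. Each camera call takes 0.05 s, during which the arm holds its last target. There are 200 camera calls.

### The job

Close the open sample tub with the lid that fits it: set the wider of the two lids on the tub and press it down against the stiff seal until it sits level and fully home on the rim, then let go. Leave the tub standing where it is and the smaller lid lying where it is.

Things in the scene. Friction and masses are not known exactly. Their poses are not given: they have to be found in the camera images.
- tub: open round white tub, 108 mm wide, rim at 70 mm, wall 4 mm, 0.9 kg, loose on the worktop. A black seal ring in its mouth (inside 88 mm) stands 8 mm above the rim; a push over about 6 N slides it down to its stop, level with the rim, and it stays there. An unpressed lid rests on the seal, 8 mm too high. Origin: centre of the underside, z up; yaw is of no account.
- wide_lid: white lid that fits: flange 108 mm wide, 6 mm thick; plug below 72 mm wide, 12 mm deep, tapering to 60; upright round knob on top, 26 mm wide, 34 mm tall; 0.09 kg. Lies plug down. Origin: centre of the plug's underside, z up: flange z 12 to 18 mm, knob 18 to 52 mm. Seated, the flange is on the rim, origin 58 mm above the tub's. Yaw is of no account.
- small_lid: white lid for another, smaller tub: flange 76 mm wide, plug 48 mm wide, heights and knob as on the wide lid; it would fall through this tub's mouth. Lies plug down, knob up. Origin: centre of the plug's underside, z up. To be left alone.
Mind the look-alikes: they are no part of the job. Leave any red look-alike of the tub alone.

How it is judged:
At the end, for the whole second after the job is handed in: The wide lid is on the tub, centred within 15 mm, its origin 53 to 61 mm above the tub's (home within 3 mm), level within 10 degrees, at rest; the tub is upright within 10 degrees and within 40 mm of its start; the small lid is within 30 mm of its start (horizontal distance between wide_lid and tub below 0.015 m and z of wide_lid in the frame of tub between 0.053 and 0.061 m and angle between each of wide_lid, tub's own z axis and vertical below 0.17 rad and distance of tub from where it was at the start of the episode below 0.04 m and distance of small_lid from where it was at the start of the episode below 0.03 m and linear speed of wide_lid below 0.02 m/s); the robot touches nothing.
It also fails if it takes over 29 s, if anything falls off the work surface, if the arm or the gripper's body presses on something with over 40 N, if the wrist force passes 120 N, or if a joint passes its speed limit or range.

## Working session

There is one attempt and no reset: what is moved stays moved. The work goes in short steps, Python scripts to look and compute and a tool call to move; the robot and the scene stay as the last step left them, time stands still between calls to the robot, and variables do not carry over. Pictures are saved under pics/ and viewed, at most 10 in all, crops included, and the job is handed in when it is done.

Besides the shell and the picture viewer there is one more tool, called as name(argument=value, ...) on one line, values as JSON. send_rows: Moves the arm, as the interface text tells. Its arguments: {"type":"object","properties":{"xyz":{"type":"array"},"delta_rot":{"type":"array"},"gripper":{"type":"number"},"force":{"type":"number"}},"required":["xyz","delta_rot"]}

```bash
mkdir -p pics
cat > h.py <<'E'
import numpy as np, cv2
from rig import readout, viewer, order, manip
def grab(n):
    d=viewer.get_image(n); np.savez(f'{n}.npz',**{k:np.array(v) for k,v in d.items()}); return d
def load(n): return dict(np.load(f'{n}.npz'))
def world(d):
    K,dist=np.array(d['K'],float),np.array(d['dist'],float)
    h,w=d['depth'].shape
    u,v=np.meshgrid(np.arange(w),np.arange(h))
    p=cv2.undistortPoints(np.stack([u,v],-1).reshape(-1,1,2).astype(float),K,dist).reshape(h,w,2)
    z=d['depth'].astype(float)
    pc=np.stack([p[...,0]*z,-p[...,1]*z,-z,np.ones_like(z)],-1)
    W=(pc@np.linalg.inv(d['camera_from_world']).T)[...,:3]
    W[z==0]=np.nan
    return W
E
python3 - <<'E'
from h import *
a=grab('scene');b=grab('side')
cv2.imwrite('pics/a.png',cv2.cvtColor(np.vstack([np.hstack([cv2.resize(x['color'],(400,300)) for x in (a,b)])]),cv2.COLOR_RGB2BGR))
cv2.imwrite('pics/scene.png',cv2.cvtColor(cv2.resize(a['color'],(800,600)),cv2.COLOR_RGB2BGR))
s=readout.get_state();print(s['clock'],s['position'],s['ee_rot'],s['contact_force'],manip.hold_point_z)
E
```

```text
0.1 [5.74530691e-01 4.24334451e-05 2.30521899e-01] [-6.51820797e-04  7.07102173e-01  7.07110904e-01 -5.10983782e-04] [0.17927165 0.77692386 0.60450374] 0.0187
```

View pics/scene.png

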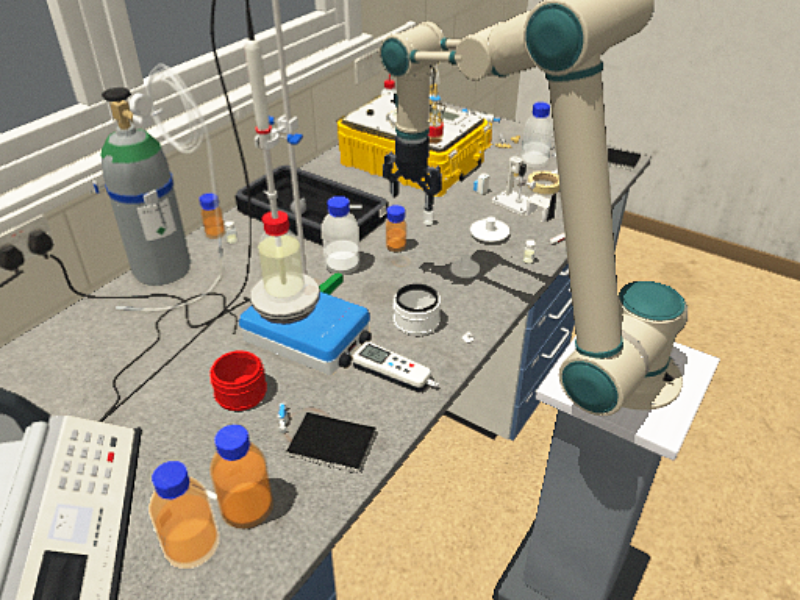

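View pics/a.png

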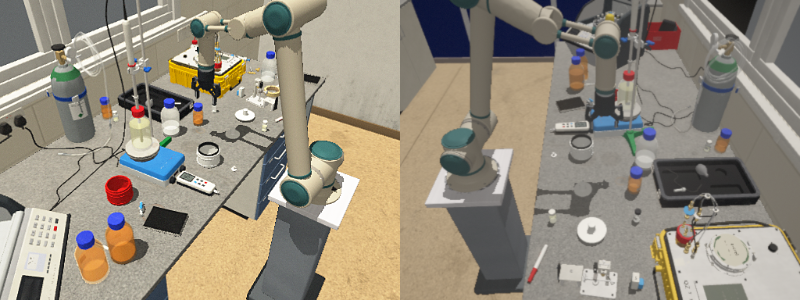

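Scene: white tub at (417,308), red look-alike tub at (238,380), a white lid with knob at (490,230). The second lid isn't obvious yet; there is something in the black tray. I'll enlarge the side view and measure.

Run:
```python
from h import *
b=load('side');a=load('scene')
c=b['color'][130:384,150:512]
cv2.imwrite('pics/side2.png',cv2.cvtColor(cv2.resize(c,(796,558),interpolation=cv2.INTER_CUBIC),cv2.COLOR_RGB2BGR))
Wa,Wb=world(a),world(b)
for n,W,p in [('lid scene',Wa,(314,147)),('lid scene knob',Wa,(314,141)),('tub front',Wa,(267,205)),('tub rim',Wa,(267,183)),('lid side',Wb,(245,300)),('tub side',Wb,(232,190)),('tray thing',Wb,(388,218))]:
    print(n,W[p[1],p[0]].round(3))
```

```text
lid scene [ 0.51  -0.306  0.023]
lid scene knob [ 0.511 -0.303  0.055]
tub front [0.455 0.156 0.046]
tub rim [0.508 0.075 0.071]
lid side [ 0.514 -0.338  0.017]
tub side [0.481 0.063 0.073]
tray thing [ 0.993 -0.088  0.07 ]
```

View pics/side2.png

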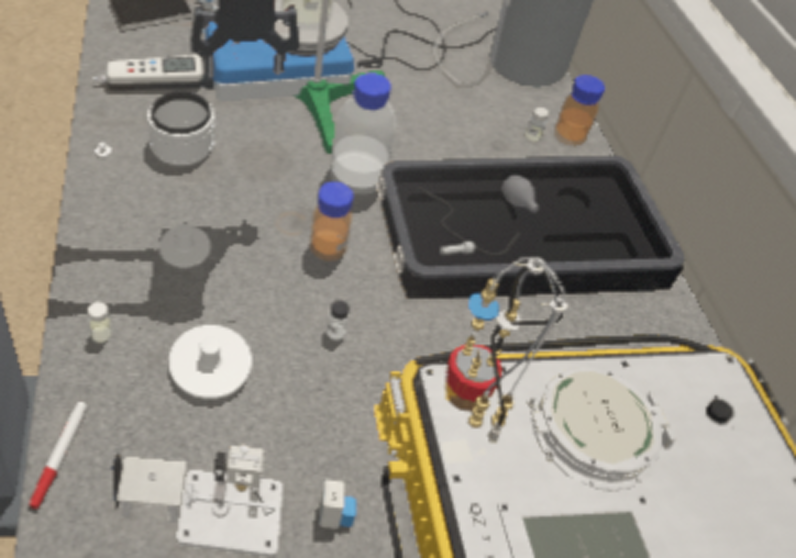

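The side crop shows a bright lid at (210,360), and a greyish disc at (185,245) in the arm's shadow. The disc could be the other lid or a gap in the shadow. Candidates for the wide lid are these two, so I'll measure both diameters and heights.

Run:
```python
from h import *
for n in ('scene','side'):
    d=load(n);W=world(d);x,y,z=W[...,0],W[...,1],W[...,2]
    for nm,lo,hi,c,r in [('lidflange',.008,.027,(.51,-.305),.09),('lidknob',.042,.06,(.51,-.305),.04),('tubrim',.06,.085,(.50,.12),.13),('dark disc area',.008,.1,(.5,-.13),.12)]:
        m=(z>lo)&(z<hi)&(np.hypot(x-c[0],y-c[1])<r)
        if m.sum()<5: print(n,nm,m.sum());continue
        P=W[m][:,:2].astype(np.float32); (cx,cy),R=cv2.minEnclosingCircle(P)
        print(n,nm,m.sum(),'c',round(cx,4),round(cy,4),'R',round(R,4),'z',np.percentile(z[m],[5,50,95]).round(3),'x',P[:,0].min().round(3),P[:,0].max().round(3),'y',P[:,1].min().round(3),P[:,1].max().round(3))
Wb=world(load('side'))
for p in [(185,245),(185,230),(205,245),(160,245)]:
    u,v=int(150+p[0]*362/796),int(130+p[1]*254/558); print(p,Wb[v,u].round(3),load('side')['color'][v,u])
# other raised objects on the bench near
a=load('scene');b=load('side')
cr=np.hstack([cv2.resize(a['color'][125:215,235:345],(440,360),interpolation=cv2.INTER_CUBIC),cv2.resize(b['color'][210:320,195:305],(360,360),interpolation=cv2.INTER_CUBIC)])
cv2.imwrite('pics/crop.png',cv2.cvtColor(cr,cv2.COLOR_RGB2BGR))
```

```text
scene lidflange 250 c 0.5156 -0.3104 R 0.0591 z [0.012 0.018 0.023] x 0.458 0.57 y -0.368 -0.258
scene lidknob 27 c 0.5175 -0.3104 R 0.0173 z [0.043 0.05  0.055] x 0.504 0.529 y -0.325 -0.296
scene tubrim 348 c 0.5142 0.1493 R 0.0981 z [0.062 0.072 0.081] x 0.429 0.577 y 0.066 0.24
scene dark disc area 199 c 0.5335 -0.1218 R 0.085 z [0.013 0.019 0.052] x 0.449 0.598 y -0.191 -0.067
side lidflange 889 c 0.5129 -0.3169 R 0.055 z [0.015 0.018 0.021] x 0.463 0.567 y -0.371 -0.263
side lidknob 71 c 0.5147 -0.3167 R 0.0141 z [0.045 0.051 0.054] x 0.503 0.526 y -0.331 -0.303
side tubrim 393 c 0.5139 0.1462 R 0.1017 z [0.062 0.072 0.08 ] x 0.427 0.592 y 0.056 0.241
side dark disc area 351 c 0.4822 -0.123 R 0.0388 z [0.015 0.019 0.052] x 0.446 0.518 y -0.161 -0.088
(185, 245) [ 0.485 -0.133  0.031] [143 141 135]
(185, 230) [ 0.486 -0.12   0.051] [142 139 134]
(205, 245) [ 0.514 -0.127  0.022] [143 139 134]
(160, 245) [ 0.446 -0.122  0.02 ] [146 143 137]
```

View pics/crop.png

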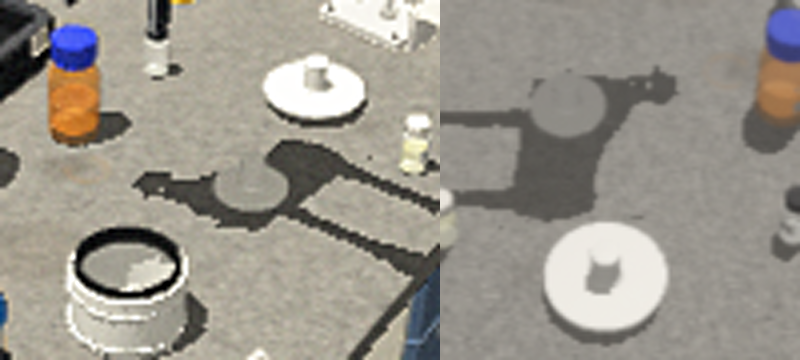

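The bright disc is the wide lid: R about 54 mm, flange top 18 mm, knob 51 mm, at about (0.513,-0.315). The shaded disc has R about 38 mm at (0.482,-0.123), so it is the small lid. Next I move above the wide lid.

send_rows(xyz=[[-0.006,-0.03,0],[-0.006,-0.035,0],[-0.007,-0.035,0],[-0.007,-0.035,0],[-0.007,-0.035,0],[-0.007,-0.035,0],[-0.007,-0.035,0],[-0.007,-0.035,-0.01],[-0.007,-0.035,-0.01],[0,-0.005,-0.01],[0,0,0]], delta_rot=[[0,0,0],[0,0,0],[0,0,0],[0,0,0],[0,0,0],[0,0,0],[0,0,0],[0,0,0],[0,0,0],[0,0,0],[0,0,0]], gripper=0.06, force=60)

```text
clock: 1.2
position: [0.5128, -0.3152, 0.1991]
ee_rot: [-0.002, 0.708, 0.706, -0.0]
contact_force: [0.2, -0.0, -0.4]
width: 0.0601
gripper_force: 0.0
```

Run:
```python
from h import *
from scipy.optimize import least_squares
def fit(P):
    f=lambda q:np.hypot(P[:,0]-q[0],P[:,1]-q[1])-q[2]
    r=least_squares(f,[*P.mean(0),.05],loss='soft_l1',f_scale=.003);return r.x.round(4)
for n in ('scene','side'):
    d=load(n);W=world(d);x,y,z=W[...,0],W[...,1],W[...,2]
    for lo,hi in ((.02,.06),(.064,.074),(.074,.088)):
        m=(z>lo)&(z<hi)&(np.hypot(x-.485,y-.11)<.075)
        P=W[m][:,:2]; print(n,lo,m.sum(),'fit',fit(P),P.min(0).round(3),P.max(0).round(3))
d=grab('wrist');W=world(d);x,y,z=W[...,0],W[...,1],W[...,2]
cv2.imwrite('pics/w.png',cv2.cvtColor(d['color'],cv2.COLOR_RGB2BGR))
for lo,hi,c in ((.012,.026,.08),(.042,.062,.03)):
    m=(z>lo)&(z<hi)&(np.hypot(x-.514,y+.315)<c);P=W[m][:,:2]
    if m.sum(): print('wrist',lo,m.sum(),cv2.minEnclosingCircle(P.astype(np.float32)),P.mean(0),np.median(z[m]))
```

```text
scene 0.02 405 fit [0.4825 0.1172 0.0514] [0.426 0.062] [0.536 0.173]
scene 0.064 148 fit [0.4816 0.1188 0.0488] [0.43  0.066] [0.536 0.172]
scene 0.074 109 fit [0.4819 0.1177 0.0465] [0.431 0.067] [0.532 0.167]
side 0.02 405 fit [0.4797 0.1115 0.0514] [0.427 0.057] [0.532 0.168]
side 0.064 150 fit [0.4797 0.1095 0.0485] [0.427 0.056] [0.532 0.162]
side 0.074 114 fit [0.4796 0.1113 0.0466] [0.431 0.063] [0.528 0.164]
wrist 0.012 6113 ((0.5143815279006958, -0.3150608539581299), 0.054040342569351196) [ 0.51442988 -0.31245956] 0.018099858235096355
wrist 0.042 483 ((0.5143673419952393, -0.31481990218162537), 0.01293232012540102) [ 0.51439753 -0.31380278] 0.05192483395620068
```

View pics/w.png

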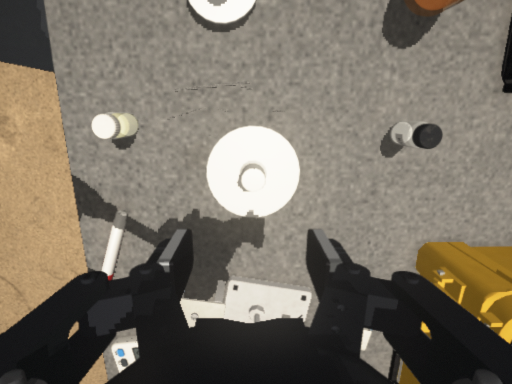

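The wrist view shows the wide lid at (253,171), with R = 54.0 mm and the knob centre at (0.5144,-0.315), top z 52 mm. The small lid is just visible at the top (222,5). I descend and grip the knob.

send_rows(xyz=[[0.0015,0,-0.02],[0,0,-0.035],[0,0,-0.035],[0,0,-0.035],[0,0,-0.025],[0,0,-0.015],[0,0,-0.01],[0,0,0],[0,0,0]], delta_rot=[[0,0,0],[0,0,0],[0,0,0],[0,0,0],[0,0,0],[0,0,0],[0,0,0],[0,0,0],[0,0,0]])

```text
clock: 2.15
position: [0.5164, -0.3148, 0.0272]
ee_rot: [0.001, 0.707, 0.707, 0.0]
contact_force: [0.6, 0.4, -0.1]
width: 0.0597
gripper_force: 0.0
```

send_rows(xyz=[[0,0,0],[0,0,0],[0,0,0],[0,0,0],[0,0,0],[0,0,0]], delta_rot=[[0,0,0],[0,0,0],[0,0,0],[0,0,0],[0,0,0],[0,0,0]], gripper=0.015, force=60)

```text
clock: 2.75
position: [0.5161, -0.3155, 0.0276]
ee_rot: [0.001, 0.707, 0.707, 0.0]
contact_force: [0.2, 1.0, 5.6]
width: 0.024
gripper_force: 59.0
```

send_rows(xyz=[[0,0,0.01],[0,0,0.02],[0,0,0.03],[0,0,0.035],[0,0,0.035],[0,0,0.02],[0,0,0],[0,0,0]], delta_rot=[[0,0,0],[0,0,0],[0,0,0],[0,0,0],[0,0,0],[0,0,0],[0,0,0],[0,0,0]])

```text
clock: 3.55
position: [0.5151, -0.3148, 0.1761]
ee_rot: [-0.0, 0.707, 0.707, -0.0]
contact_force: [-0.4, 0.1, -1.2]
width: 0.0237
gripper_force: 58.9
```

```bash
cat >> h.py <<'E'
def lidfit(n,c,rad=.075,zr=(.09,.2)):
    d=grab(n);W=world(d);x,y,z=W[...,0],W[...,1],W[...,2]
    m=(z>zr[0])&(z<zr[1])&(np.hypot(x-c[0],y-c[1])<rad)&(d['color'].min(-1)>150)
    P=W[m]; 
    # robust plane of flange
    q=P
    for _ in range(6):
        A=np.c_[q[:,:2]-c,np.ones(len(q))];s=np.linalg.lstsq(A,q[:,2],rcond=None)[0]
        r=P[:,2]-np.c_[P[:,:2]-c,np.ones(len(P))]@s; q=P[np.abs(r)<.004]
    print(n,len(P),len(q),'circle',np.round(cv2.minEnclosingCircle(q[:,:2].astype(np.float32))[0],4),round(cv2.minEnclosingCircle(q[:,:2].astype(np.float32))[1],4),'tilt deg',np.degrees(s[:2]).round(1),'z',s[2].round(4))
    return d
E
python3 - <<'E'
from h import *
s=readout.get_state();print(s['position'],s['contact_force'],s['width'])
for n in ('side','scene','wrist'):
    d=lidfit(n,np.array([.5144,-.315]))
cv2.imwrite('pics/w2.png',cv2.cvtColor(d['color'],cv2.COLOR_RGB2BGR))
E
```

```text
[ 0.51510284 -0.31476105  0.1760619 ] [-0.42542717  0.13694454 -1.15877596] 0.02374096354470524
side 332 317 circle [ 0.5144 -0.3162] 0.0548 tilt deg [-0.2  0.4] z 0.1665
scene 205 155 circle [ 0.5172 -0.3055] 0.0551 tilt deg [-0.5  0.3] z 0.1653
wrist 15014 14097 circle [ 0.5127 -0.3138] 0.0541 tilt deg [-0.3  0. ] z 0.165
```

View pics/w2.png

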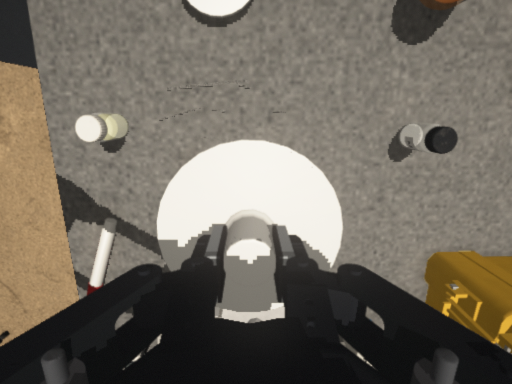

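Held level, with the lid centre at (0.514,-0.315) and its flange top 11 mm below the TCP. I'll pause just short of the tub so the wrist camera can measure it.

send_rows(xyz=[[-0.002,0.015,0.01],[-0.004,0.03,0.01],[-0.004,0.035,0.01],[-0.004,0.035,0],[-0.004,0.035,0],[-0.004,0.035,0],[-0.004,0.035,0],[-0.004,0.035,0],[-0.003,0.025,0],[-0.001,0.015,0],[0,0,0],[0,0,0]], delta_rot=[[0,0,0],[0,0,0],[0,0,0],[0,0,0],[0,0,0],[0,0,0],[0,0,0],[0,0,0],[0,0,0],[0,0,0],[0,0,0],[0,0,0]])

```text
clock: 4.9
position: [0.4812, -0.0197, 0.2064]
ee_rot: [0.0, 0.707, 0.708, -0.0]
contact_force: [0.4, 0.1, -1.3]
width: 0.0241
gripper_force: 58.9
```

Run:
```python
from h import *
from scipy.optimize import least_squares
s=readout.get_state();print(s['clock'],s['position'],s['ee_rot'],s['contact_force'])
p=s['position']
d=lidfit('wrist',p[:2],zr=(.15,.23))
cv2.imwrite('pics/w3.png',cv2.cvtColor(d['color'],cv2.COLOR_RGB2BGR))
W=world(d);x,y,z=W[...,0],W[...,1],W[...,2]
for lo,hi in ((.066,.0735),(.0755,.084)):
    m=(z>lo)&(z<hi)&(np.hypot(x-.481,y-.113)<.075);P=W[m][:,:2]
    if m.sum()<10: print(m.sum());continue
    r=least_squares(lambda q:np.hypot(P[:,0]-q[0],P[:,1]-q[1])-q[2],[.481,.113,.05],loss='soft_l1',f_scale=.002).x
    print(lo,m.sum(),r.round(4),P.min(0).round(4),P.max(0).round(4),cv2.minEnclosingCircle(P.astype(np.float32)))
```

```text
4.9 [ 0.48116127 -0.01971651  0.20636306] [ 9.54461807e-05  7.06632866e-01  7.07580331e-01 -2.42157221e-04] [ 0.41026961  0.11782134 -1.31687307]
wrist 14359 14134 circle [ 0.4795 -0.0188] 0.0538 tilt deg [-0.2 -0.1] z 0.1969
0.066 1250 [0.4802 0.1136 0.0505] [0.4269 0.0613] [0.534  0.1436] ((0.4802413582801819, 0.11477330327033997), 0.054041095077991486)
0.0755 1570 [0.4802 0.1146 0.0462] [0.4313 0.066 ] [0.5292 0.1406] ((0.4802381694316864, 0.11497771739959717), 0.0494915172457695)
```

View pics/w3.png

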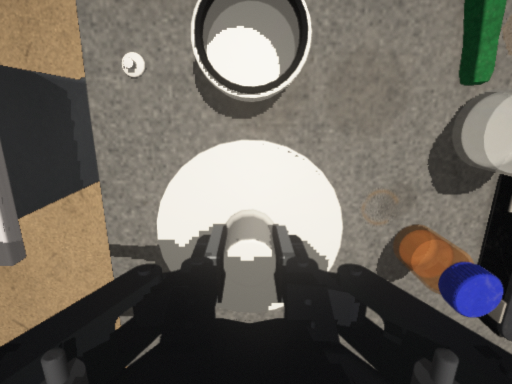

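The wrist view shows the tub at (251,35), centre (0.480,0.115), outer R 54 mm. The lid is held at (0.4795,-0.019), level. I move over the tub and lower to just above the seal.

send_rows(xyz=[[0,0.02,0],[0.0005,0.035,0],[0,0.035,0],[0,0.03,0],[0,0.0135,0],[0,0,-0.02],[0,0,-0.03],[0,0,-0.025],[0,0,-0.015],[0,0,-0.01],[0,0,0],[0,0,0]], delta_rot=[[0,0,0],[0,0,0],[0,0,0],[0,0,0],[0,0,0],[0,0,0],[0,0,0],[0,0,0],[0,0,0],[0,0,0],[0,0,0],[0,0,0]])

```text
clock: 6.15
position: [0.4827, 0.113, 0.1068]
ee_rot: [0.0, 0.707, 0.707, 0.0]
contact_force: [-0.9, 0.2, 0.0]
width: 0.0243
gripper_force: 59.0
```

Run:
```python
from h import *
s=readout.get_state();print(s['clock'],s['position'],s['contact_force'])
d=lidfit('wrist',np.array(s['position'][:2]),zr=(.06,.12))
W=world(d)
d=lidfit('side',np.array(s['position'][:2]),zr=(.085,.12))
cv2.imwrite('pics/s4.png',cv2.cvtColor(cv2.resize(d['color'][130:260,170:330],(640,520),interpolation=cv2.INTER_CUBIC),cv2.COLOR_RGB2BGR))
```

```text
6.15 [0.48272678 0.11301789 0.10675457] [-0.93172391  0.18857294  0.02388456]
wrist 14923 14134 circle [0.4812 0.1137] 0.0539 tilt deg [-0.1 -0.1] z 0.0973
side 151 146 circle [0.4812 0.1106] 0.0537 tilt deg [-0.4  0. ] z 0.0971
```

View pics/s4.png

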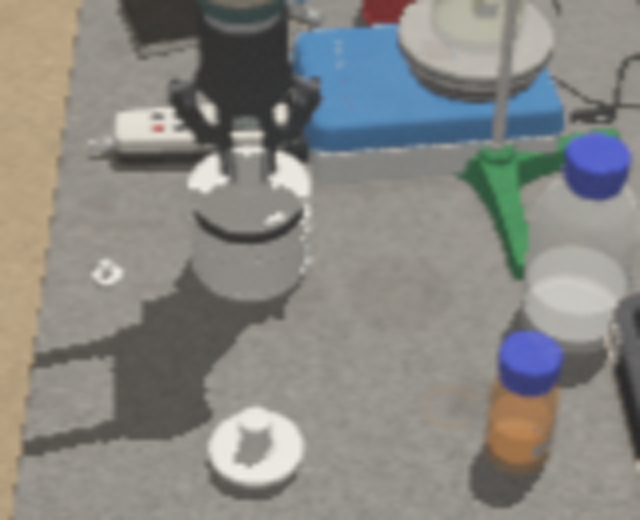

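The side crop shows the lid at (248,190) squarely over the tub and the small lid undisturbed at (256,448). The offset is under 2 mm. I lower to the seal and press.

send_rows(xyz=[[-0.001,0.001,-0.005],[0,0,-0.005],[0,0,-0.003],[0,0,-0.002],[0,0,-0.002],[0,0,-0.001],[0,0,0]], delta_rot=[[0,0,0],[0,0,0],[0,0,0],[0,0,0],[0,0,0],[0,0,0],[0,0,0]])

```text
clock: 6.95
position: [0.4807, 0.1146, 0.0885]
ee_rot: [-0.0, 0.707, 0.707, -0.0]
contact_force: [-1.5, 0.9, 3.7]
width: 0.0241
gripper_force: 59.4
```

send_rows(xyz=[[0,0,-0.001],[0,0,-0.001],[0,0,-0.001],[0,0,0]], delta_rot=[[0,0,0],[0,0,0],[0,0,0],[0,0,0]])

```text
clock: 7.35
position: [0.4808, 0.1146, 0.0856]
ee_rot: [-0.0, 0.707, 0.707, -0.0]
contact_force: [-2.4, 0.3, 6.2]
width: 0.024
gripper_force: 59.9
```

send_rows(xyz=[[0,0,-0.001],[0,0,-0.001],[0,0,0]], delta_rot=[[0,0,0],[0,0,0],[0,0,0]])

```text
clock: 7.65
position: [0.4808, 0.1146, 0.0855]
ee_rot: [0.0, 0.707, 0.707, 0.0]
contact_force: [-5.9, -0.7, 19.3]
width: 0.0242
gripper_force: 61.0
```

Run:
```python
from h import *
s=readout.get_state();print(s['clock'],s['position'],s['contact_force'])
d=lidfit('wrist',np.array(s['position'][:2]),zr=(.05,.1))
```

```text
7.65 [0.48080803 0.11456899 0.085536  ] [-5.86230275 -0.7234064  19.31104553]
wrist 14842 14151 circle [0.479  0.1152] 0.054 tilt deg [-0.1 -0.1] z 0.0761
```

Home: the flange top is at 76.1 mm, level, and the force climbs to 19 N without further travel. I ease off, open and retreat.

send_rows(xyz=[[0,0,0.001],[0,0,0]], delta_rot=[[0,0,0],[0,0,0]])

```text
clock: 7.9
position: [0.4808, 0.1146, 0.0856]
ee_rot: [0.0, 0.707, 0.707, 0.0]
contact_force: [-5.1, 0.7, 13.0]
width: 0.0243
gripper_force: 60.1
```

send_rows(xyz=[[0,0,0],[0,0,0],[0,0,0],[0,0,0],[0,0,0.005],[0,0,0.01],[0,0,0.03],[0,0,0.035],[0,0,0.035],[0,0,0.02],[0,0,0],[0,0,0]], delta_rot=[[0,0,0],[0,0,0],[0,0,0],[0,0,0],[0,0,0],[0,0,0],[0,0,0],[0,0,0],[0,0,0],[0,0,0],[0,0,0],[0,0,0]], gripper=0.06)

```text
clock: 9.1
position: [0.4809, 0.1145, 0.2198]
ee_rot: [0.0, 0.707, 0.707, 0.0]
contact_force: [-0.1, -0.0, -0.9]
width: 0.0604
gripper_force: 0.0
```

Run:
```python
from h import *
s=readout.get_state();print(s['clock'],s['position'],s['contact_force'],s['width'])
d=lidfit('wrist',np.array([.48,.115]),zr=(.06,.1))
e=lidfit('side',np.array([.48,.115]),zr=(.065,.1))
W=world(e);x,y,z=W[...,0],W[...,1],W[...,2]
m=(z>.012)&(z<.026)&(np.hypot(x-.482,y+.123)<.06);print('small',cv2.minEnclosingCircle(W[m][:,:2].astype(np.float32)))
c=np.hstack([cv2.resize(d['color'],(400,300)),cv2.resize(e['color'][130:250,165:325],(400,300))])
cv2.imwrite('pics/f.png',cv2.cvtColor(c,cv2.COLOR_RGB2BGR))
```

```text
9.1 [0.48093442 0.11448873 0.219789  ] [-0.05246768 -0.04435953 -0.94555633] 0.060424326047307186
wrist 7326 7207 circle [0.4795 0.1149] 0.054 tilt deg [-0.1 -0. ] z 0.0761
side 392 356 circle [0.4787 0.1145] 0.0562 tilt deg [ 0.3 -0. ] z 0.076
small ((0.48118242621421814, -0.12344870716333389), 0.03943760693073273)
```

View pics/f.png

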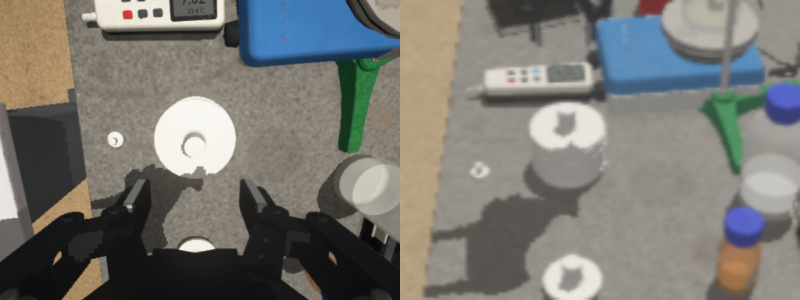

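The lid sits level and home on the tub (wrist (195,137), side (567,145)). No black seal shows, the gripper is clear and the small lid is undisturbed.

```bash
python3 -c "
from rig import order
print(order.sign_off())"
```

```text
the job is handed in; nothing more can be done
None
```

The wide lid is pressed fully home and level on the tub (flange top at 76 mm), the gripper is clear, the tub and small lid are where they started, and the job is handed in; the judge's result was not shown.

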